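Lock the test fixture's cam bolt with the big hex key

ROBOT

A 6-joint arm with a two-finger parallel gripper is mounted at the origin on the work surface. World frame = base frame: x ahead of the robot, y to its left, z up, the work surface at z = 0. Lengths are in m, angles in rad, forces in N, time in s.
With the tool pointing down it reaches from about 0.35 to 0.775 m from the base axis. Payload 7.3 kg.
Tool frame: the origin (TCP) lies where the fingers leave the gripper's body, on its centre line; the fingertips stand 66 mm ahead of it and the grasp point (between the pads) lies 47 mm ahead of it (robot.tips_ahead is the distance from the TCP to the fingertips, in m); z points along the fingers, y is the line along which they close (so a half turn about z gives the same grasp; the last joint's range is limited). The gripper opens to 92 mm and grips with 3 to 60 N. Pads are 19 mm wide; open, the fingers measure 130 mm over their backs; the gripper's body (75 mm by 190 mm) begins 47 mm behind the grasp point.
Start: joints at [-1.364, 0.342, 1.524, -0, 1.275, -0.146], TCP at [0.181, -0.493, 0.292] pointing down, gripper open.
Joint ranges: [-2.53, 2.53], [-0.77, 2.02], [0.04, 2.7], [-1, 4.14], [0.28, 2.66], [-3.11, 3.11]. Speed limits (rad/s): [2.57, 2.57, 3.14, 3.14, 3.14, 3.14].

INTERFACE

Orientations are given as [roll, pitch, yaw] about the fixed x, y, z axes, in that order (R = Rz(yaw) Ry(pitch) Rx(roll)).
In Python, from cell import robot gives the robot as it stands.
- The arm moves only by the shell command python3 -m inch 'ROWS' [FORCE]. ROWS is a JSON object of lists of equal length, an entry for each row: "travel": the shift along the tool's x, y, z in mm, a list of three; "turn": the turn about the tool's z in units of 5 degrees (1.0 is 5 degrees); "claw": the closure, from -1 (fully open) to 1 (shut). A call has 1 to 12 rows; each row is the pose to reach, as a shift and turn from the pose commanded when the call began, along the tool's axes at that moment; what a row does not reach only later rows make up. A row lasts 1/10 s, in which the tool goes at most 50 mm and 8.59 degrees, less where a joint would pass 70% of its speed; a pose out of reach is approached as far as the arm can. A call with a gripper value outside its range is refused whole. The fingers move at their own pace and stop on an object; FORCE is the grip in N (left out, the last holds). Time passes only in rows, so rows that repeat a pose let the fingers close. It gives the time, the measured TCP pose, the force, the opening and the grip force at its end, in the units of the state.
- robot.observe(): the state, without advancing time (a new reading comes with each control period).
- robot.read_camera(name): name is "scene" or "top"; returns a dict with "pixels" (420x560x3 uint8, red, green, blue), "fx", "fy", "cx", "cy" (pixels), "k1" (the pictures are not rectified: a ray, as slopes to the right and down, at radius r is drawn at 1 + k1 r^2 times it, then the intrinsics apply), "cam_to_world" (4x4, takes a point from camera to world coordinates). Camera axes: x right, y down, z forward; pixel columns grow to the right and rows downward; lengths in m; the calibration is good to about 2 mm. A picture is of the moment at which its call begins. There is no depth.
- robot.hand_in(): hands the job in; it is judged then, once.
The state is a dict: "time": time; "qpos": joint angles; "qvel": joint speeds; "joint_efforts": joint torques, N m; "tool_pos": TCP position; "tool_rot": TCP orientation; "contact_force": force on the tool from outside, world axes, zero at the start; "torque": the same for the moment, N m; "opening": finger opening in m; "grip_force": force on a finger pad.
Only numpy, scipy, OpenCV 4.12 (cv2) and the standard library are available. Lean on these libraries where they do the work, as an engineer would, in place of code of your own. Each camera call takes 0.05 s, during which the arm holds its last target. There are 200 camera calls.

TASK

Lock the coil-test fixture: take the large orange hex key out of its rack, flip it so that its short arm goes fully down into the brass-rimmed cam bolt on top of the grey box, then push its long arm round clockwise (seen from above) until the bolt's red pointer lies in the green zone. Leave the key standing in the bolt, and leave the small blue key in its rack.

Things in the scene. Friction and masses are not known exactly. Their poses are not given: they have to be found in the camera images.
- large_key: 14 mm steel hex key, 0.25 kg. Origin: centre of its bend. Orange, short arm's end bare. Long arm 140 mm along -x, short 66 mm along -z; grip 12 mm wide across y, 50 mm from the bend (balance point), 40 N. Starts with the long arm's last 60 mm in a fixed slanted tube: bend on top, 138 mm up, -x dips 58 deg, roughly to the robot. Draw out along +x by 65 mm, then flip 58 deg about y: long arm level.
- small_key: Bystander, leave it: thinner 10 mm hex key in blue, long arm 112 mm along -x, short arm 42 mm along -z, origin at the centre of the bend. It stands the same way in another rack on the other side of the box (which side is which varies), its bend 115 mm above the table.
- socket (a point): Mouth centre of the bolt's hex socket, on top of the 50 mm brass flange, 53 mm above the table, 3 mm above the fixed grey box (228x170 mm). z up; x lies along the red pointer, away from the robot. Funnel 28 mm wide, 15 mm from 10 mm down; 32 mm deep. Takes the short arm with the long arm along -x (to the robot; best), +x or +-y, within 10 deg. Home: bend 34 mm above. Let go, the key droops 15 deg.
- cam_bolt (a joint): Bolt angle, rad: starts within 0.1 of 0, grows clockwise seen from above. Green zone on the box: 0.52 to 1.31, middle 0.9. Stiff (0.4 Nm, 4 N at 100 mm) and stays as left. The key has 15 deg of play before it bites, so its long arm swings about 70 deg. Shut fingers beside the long arm, 100 mm from the bolt's axis and 10 mm above the flange, push it to the robot's left along the arc.
Things that resemble listed ones, but are neither listed nor needed, are in the scene too. What is shaped like the large_key but pink, purple or turquoise is not meant.

How it is judged:
On the way, in this order (a step that is already met when the one before it is completed fails the run):
1. the large key's short arm is fully down in the cam bolt's socket, before the bolt has been turned (horizontal distance between large_key and socket below 0.025 m and z of large_key in the frame of socket below 0.043 m and angle between large_key's own z axis and vertical below 0.45 rad and value of joint cam_bolt below 0.4 rad), for 0.2 s.
2. the bolt's pointer has come into the green zone, with the key in the socket (value of joint cam_bolt above 0.5 rad and horizontal distance between large_key and socket below 0.025 m and z of large_key in the frame of socket below 0.045 m), for 0.2 s.
At the end, for the whole second after the job is handed in: The bolt has turned into the green zone (0.5 to 1.35 rad), the large key stands at rest with its short arm in the socket (bend within 25 mm of the bolt's axis and less than 45 mm above the mouth, tilted less than 26 degrees), and the small key is within 30 mm of its starting place (all of step 2 and value of joint cam_bolt below 1.35 rad and angle between large_key's own z axis and vertical below 0.45 rad and linear speed of large_key below 0.03 m/s and distance of small_key from where it was at the start of the episode below 0.03 m); the robot touches nothing.
It fails at once if the small blue key is taken out of its rack or knocked from its place (distance of small_key from where it was at the start of the episode above 0.04 m).
It also fails if it takes over 64 s, if anything falls off the work surface, if the arm or the gripper's body presses on something with over 40 N, if the wrist force passes 120 N, or if a joint passes its speed limit or range.

## Working session

There is one attempt and no reset: what is moved stays moved. The work goes in short steps, Python scripts to look and compute and a shell command to move; the robot and the scene stay as the last step left them, time stands still between calls to the robot, and variables do not carry over. Pictures are saved under pics/ and viewed, at most 13 in all, crops included, and the job is handed in when it is done.

```bash
ls; mkdir -p pics; python3 - <<'E'
from cell import robot
import cv2,numpy as np
for n in("scene","top"):
    c=robot.read_camera(n); np.save(f"pics/{n}0.npy",c["pixels"])
    cv2.imwrite(f"pics/{n}0.png",cv2.cvtColor(c["pixels"],cv2.COLOR_RGB2BGR))
    print(n,{k:(np.round(v,4).tolist() if k=="cam_to_world" else v) for k,v in c.items() if k!="pixels"})
print(robot.observe())
E
```

```text
pics
scene {'fx': 429.7876550798207, 'fy': 429.7876550798207, 'cx': 284.72591308521635, 'cy': 209.27599955161313, 'k1': -0.013590053618433713, 'cam_to_world': [[-0.6976, 0.3833, -0.6053, 1.1404], [0.7161, 0.3996, -0.5723, 0.5636], [0.0225, -0.8327, -0.5532, 0.6364], [0.0, 0.0, 0.0, 1.0]]}
top {'fx': 472.18397980887516, 'fy': 472.18397980887516, 'cx': 282.8808154116974, 'cy': 210.57924556798278, 'k1': 0.035989544910084, 'cam_to_world': [[0.0013, -0.9948, 0.102, 0.441], [-0.9999, -0.0027, -0.0143, -0.0109], [0.0145, -0.102, -0.9947, 1.163], [0.0, 0.0, 0.0, 1.0]]}
{'time': 0.1, 'qpos': array([-1.36399835e+00,  3.42660440e-01,  1.52489319e+00,  5.41009626e-06,
        1.27541357e+00, -1.46028455e-01]), 'qvel': array([-1.48875855e-03, -2.66053125e-03, -3.02612677e-03, -2.21774615e-04,
        6.20387072e-04, -3.07069696e-05]), 'joint_efforts': array([ 1.79956045e-03, -4.32003522e+01, -2.44694138e+01,  7.19071249e-02,
        5.26411249e-02, -5.85136513e-05]), 'tool_pos': array([ 0.18136762, -0.49239459,  0.29162044]), 'tool_rot': array([-3.14023349e+00, -2.05128924e-04,  3.52824714e-01]), 'contact_force': array([0.13762289, 0.09702111, 0.19396716]), 'torque': array([0.03306968, 0.00164252, 0.01397161]), 'grip_force': 0.0, 'opening': 0.09184876960292665}
```

View pics/scene0.png

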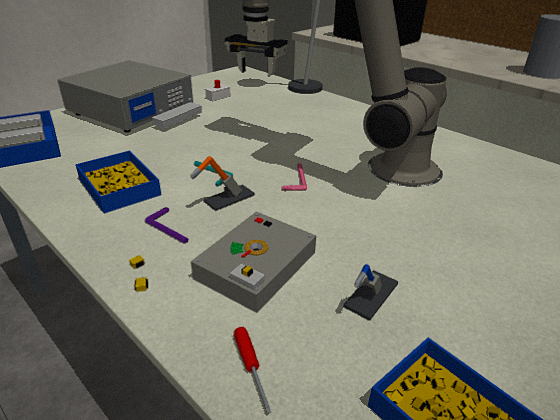

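View pics/top0.png

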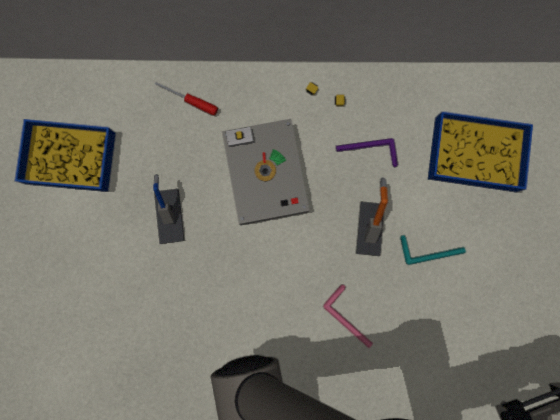

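The pictures show several L-shaped keys.
- **Orange key:** it stands in the slanted tube at top (380,200), scene (212,168). It fits: orange, bend up, in a rack on the robot's right.
- **Ruled out:** purple at top (370,147), pink at (345,315) and turquoise at (430,255) all lie flat. The blue small key is in the other rack at (160,190).
- **Bolt:** brass ring at top (265,171), with its pointer up (+x).

Next I'll make an enlarged crop to confirm, with the measurements.

```bash
cat > h.py <<'E'
import cv2,numpy as np
from cell import robot
def ray(c,px):
    K=np.array([[c["fx"],0,c["cx"]],[0,c["fy"],c["cy"]],[0,0,1]])
    u=cv2.undistortPoints(np.array([[px]],float),K,np.array([c["k1"],0,0,0.]))[0,0]
    T=c["cam_to_world"]; d=T[:3,:3]@[u[0],u[1],1]
    return T[:3,3],d/np.linalg.norm(d)
def plane(c,px,z):
    o,d=ray(c,px); return o+d*(z-o[2])/d[2]
def tri(c1,p1,c2,p2):
    o1,d1=ray(c1,p1);o2,d2=ray(c2,p2)
    s=np.linalg.lstsq(np.c_[d1,-d2],o2-o1,rcond=None)[0]
    a,b=o1+s[0]*d1,o2+s[1]*d2
    return (a+b)/2,np.linalg.norm(a-b)
def hsv(c): return cv2.cvtColor(c["pixels"],cv2.COLOR_RGB2HSV)
def blob(m,roi=None):
    m=m.astype(np.uint8)
    if roi:
        k=np.zeros_like(m);x0,y0,x1,y1=roi;k[y0:y1,x0:x1]=1;m=m*k
    n,l,s,ce=cv2.connectedComponentsWithStats(m)
    i=1+np.argmax(s[1:,4]); return l==i,s[i],ce[i]
def orange(c,roi=None):
    h=hsv(c); return blob((h[...,0]>=3)&(h[...,0]<=16)&(h[...,1]>150)&(h[...,2]>90),roi)
E
python3 - <<'E'
from h import *
t=robot.read_camera("top");s=robot.read_camera("scene")
for n,c,roi in(("top",t,(340,160,420,260)),("scene",s,(180,140,260,210))):
    m,st,ce=orange(c,roi); print(n,st,ce)
    ct=max(cv2.findContours(m.astype(np.uint8),0,2)[0],key=cv2.contourArea)
    print(cv2.approxPolyDP(ct,2,True)[:,0].tolist())
h=hsv(t)
br,st,ce=blob((h[...,0]>12)&(h[...,0]<28)&(h[...,1]>90),(240,150,290,195));print("brass",st,ce)
ct=cv2.findContours(br.astype(np.uint8),0,2)[0];ct=max(ct,key=cv2.contourArea);print(cv2.minEnclosingCircle(ct),cv2.fitEllipse(ct),plane(t,cv2.minEnclosingCircle(ct)[0],.053))
h2=((h[...,0]<6)|(h[...,0]>174))&(h[...,1]>120)
m,st,ce=blob(h2,(250,145,280,172));print("red",st,ce,plane(t,ce,.053))
crop=lambda c,x,y,w,hh:cv2.resize(c["pixels"][y:y+hh,x:x+w],(400,300),interpolation=cv2.INTER_CUBIC)
im=np.r_[np.c_[crop(t,335,165,100,100),crop(s,175,145,100,75)],np.c_[crop(t,225,120,100,100),crop(s,200,215,100,75)]]
im=np.r_[np.c_[crop(t,330,165,120,90),crop(s,175,140,100,75)],np.c_[crop(t,215,130,100,75),crop(s,200,215,100,75)]]
cv2.imwrite("pics/crop1.png",im[...,::-1])
E
```

```text
top [374 187  14  38 220] [381.23181818 204.84545455]
[[385, 187], [381, 187], [381, 203], [374, 224], [378, 223], [387, 201]]
scene [198 156  30  24 207] [212.51207729 166.46376812]
[[198, 167], [202, 170], [210, 163], [222, 175], [221, 177], [227, 177], [209, 156]]
brass [255 160  21  21 239] [264.88702929 170.42677824]
((264.8157958984375, 170.1842041015625), 10.670487403869629) ((264.7972106933594, 170.34765625), (19.87390899658203, 21.25556755065918), 89.97824096679688) [0.65145325 0.01624403 0.053     ]
red [263 152   3  11  24] [263.875 156.5  ] [0.68457236 0.01865217 0.053     ]Traceback (most recent call last):
  File "<stdin>", line 15, in <module>
cv2.error: OpenCV(4.12.0) /io/opencv/modules/imgcodecs/src/loadsave.cpp:1058: error: (-215:Assertion failed) image.channels() == 1 || image.channels() == 3 || image.channels() == 4 in function 'imwrite_'
```

```bash
python3 - <<'E'
from h import *
t=robot.read_camera("top");s=robot.read_camera("scene")
for a,b,n in(((384,202),(209.5,160),"bend"),((376,223.5),(224,176),"mouth"),((383,189),(200.5,168),"short end")):
    print(n,tri(t,a,s,b))
print("bend plane",plane(t,(384,202),.138),plane(s,(209.5,160),.138),"mouth",plane(t,(376,223.5),.072),plane(s,(224,176),.072))
print("socket from scene",plane(s,(256,247),.053))
crop=lambda c,x,y,w,hh:cv2.resize(c["pixels"][y:y+hh,x:x+w],(400,300),interpolation=cv2.INTER_CUBIC)
im=np.vstack([np.hstack([crop(t,330,165,120,90),crop(s,175,140,100,75)]),np.hstack([crop(t,215,130,100,75),crop(s,200,215,100,75)])])
cv2.imwrite("pics/crop1.png",im[...,::-1])
E
```

```text
bend (array([ 0.56579911, -0.24784682,  0.13304335]), np.float64(0.0011243662824637901))
mouth (array([ 0.52424641, -0.24359708,  0.07200011]), np.float64(0.002456899989052248))
short end (array([ 0.59578549, -0.24832518,  0.12115532]), np.float64(0.0028859000351427804))
bend plane [ 0.5656154  -0.24710423  0.138     ] [ 0.57120915 -0.23927823  0.138     ] mouth [ 0.5233576  -0.24271343  0.072     ] [ 0.52485233 -0.24477674  0.072     ]
socket from scene [0.65243838 0.01985875 0.053     ]
```

View pics/crop1.png

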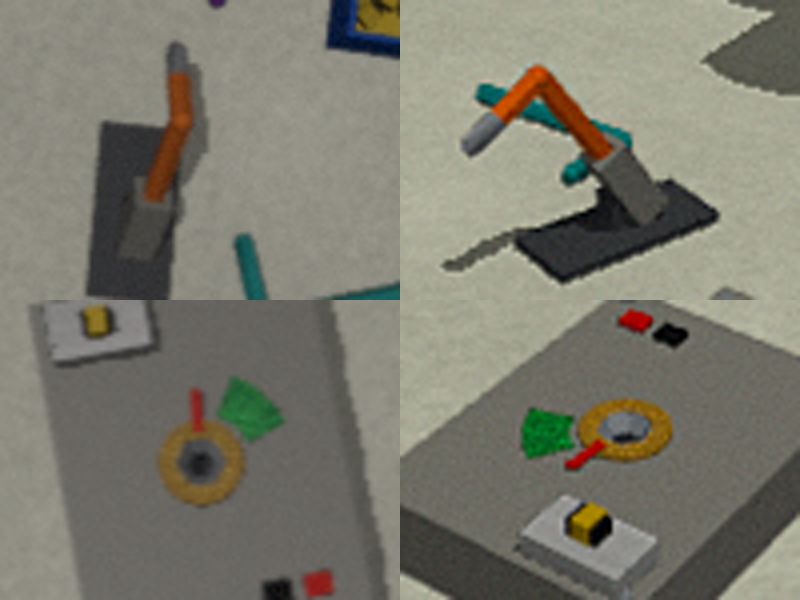

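The crop confirms it: the orange key with a bare grey short end stands in the square tube, bend at top (384,202) and scene (209,160). The bolt mouth is at top (265,170). I'll move above the grip point.

```bash
python3 -m inch '{"travel":[[422,-109,30],[422,-109,30],[422,-109,30],[422,-109,30],[422,-109,30],[422,-109,30],[422,-109,30],[422,-109,30],[422,-109,30],[422,-109,30],[422,-109,30],[422,-109,30]],"turn":[5.1,5.1,5.1,5.1,5.1,5.1,5.1,5.1,5.1,5.1,5.1,5.1],"claw":[-1,-1,-1,-1,-1,-1,-1,-1,-1,-1,-1,-1]}' 40
```

```text
time: 1.5
tool_pos: [0.5391, -0.2451, 0.2621]
tool_rot: [3.141, 0.001, -0.093]
contact_force: [-1.0, 0.2, -0.2]
opening: 0.0916
grip_force: 0.0
```

```bash
python3 -m inch '{"travel":[[0,0,25],[0,0,50],[0,0,75],[0,0,95],[0,0,105],[0,0,110],[0,0,110],[0,0,110]],"turn":[0,0,0,0,0,0,0,0],"claw":[-1,-1,-1,-1,-1,-1,-1,-1]}'; python3 - <<'E'
from h import *
ims=[]
for n,(x,y,w,hh) in(("top",(310,150,120,120)),("scene",(160,90,120,120))):
    c=robot.read_camera(n); ims.append(cv2.resize(c["pixels"][y:y+hh,x:x+w],(400,400),interpolation=cv2.INTER_CUBIC))
cv2.imwrite("pics/a.png",np.hstack(ims)[...,::-1])
E
```

```text
time: 2.3
tool_pos: [0.54, -0.2452, 0.1533]
tool_rot: [3.141, -0.002, -0.093]
contact_force: [0.6, 0.4, 0.5]
opening: 0.092
grip_force: 0.0
```

View pics/a.png

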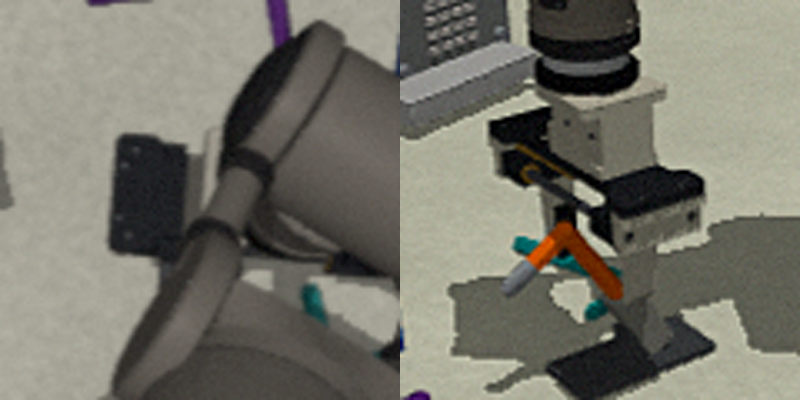

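The scene crop shows the orange key centred between the open fingers, bend at crop (567,235), just under the gripper's body. I'll close the fingers.

```bash
python3 -m inch '{"travel":[[0,0,0],[0,0,0],[0,0,0],[0,0,0],[0,0,0],[0,0,0],[0,0,0],[0,0,0],[0,0,0],[0,0,0]],"turn":[0,0,0,0,0,0,0,0,0,0],"claw":[1,1,1,1,1,1,1,1,1,1]}' 40
```

```text
time: 3.4
tool_pos: [0.5398, -0.2446, 0.1522]
tool_rot: [3.142, -0.0, -0.092]
contact_force: [-0.9, 0.2, -0.8]
opening: 0.0165
grip_force: 0.0
```

```bash
python3 -m inch '{"travel":[[0,0,0],[0,0,0],[0,0,0],[0,0,0]],"turn":[0,0,0,0],"claw":[1,1,1,1]}' 40
```

```text
time: 3.8
tool_pos: [0.5397, -0.2445, 0.1522]
tool_rot: [-3.142, 0.0, -0.092]
contact_force: [0.3, 0.6, 1.1]
opening: 0.012
grip_force: 40.0
```

```bash
python3 -m inch '{"travel":[[2.7,0,-4.2],[5.3,0,-8.5],[8,0,-12.7],[10.6,0,-17],[15.9,0,-25.4],[21.2,0,-33.9],[26.5,0,-42.4],[31.8,0,-50.9],[37.1,0,-59.4],[37.1,0,-59.4]],"turn":[0,0,0,0,0,0,0,0,0,0],"claw":[1,1,1,1,1,1,1,1,1,1]}'; python3 -m inch '{"travel":[[10,0,-15],[20,0,-40],[30,0,-70],[40,0,-90],[40,0,-90]],"turn":[0,0,0,0,0],"claw":[1,1,1,1,1]}'
```

```text
time: 4.8
tool_pos: [0.578, -0.2483, 0.2133]
tool_rot: [3.14, -0.003, -0.092]
contact_force: [0.6, -1.1, -2.9]
opening: 0.0118
grip_force: 40.0
time: 5.3
tool_pos: [0.618, -0.2521, 0.3046]
tool_rot: [3.139, -0.006, -0.092]
contact_force: [-0.5, -0.1, -3.0]
opening: 0.0116
grip_force: 40.0
```

```bash
cat >> h.py <<'E'
def key(roi=None,save=None,lim=0.2):
    "orange outline in the vertical plane through the tool, mm ahead of / above the grip (56 mm under the TCP)"
    o=robot.observe();yaw=o["tool_rot"][2];p=o["tool_pos"]-[0,0,.056]
    ex=np.array([np.cos(yaw),np.sin(yaw),0]);ny=np.array([-ex[1],ex[0],0])
    c=robot.read_camera("scene");h=hsv(c)
    m=((h[...,0]>=3)&(h[...,0]<=16)&(h[...,1]>150)&(h[...,2]>70)).astype(np.uint8)
    def uv(px):
        a,d=ray(c,px);q=a+d*(ny@(p-a))/(ny@d);return [1000*ex@(q-p),1000*(q[2]-p[2])]
    n,l,s,ce=cv2.connectedComponentsWithStats(m)
    for i in range(1,n):
        if s[i,4]<15 or np.hypot(*uv(ce[i]))>1000*lim: continue
        ct=max(cv2.findContours((l==i).astype(np.uint8),0,2)[0],key=cv2.contourArea)[:,0]
        po=cv2.approxPolyDP(ct,2,True)[:,0]
        print("blob",s[i].tolist(),[(q.tolist(),np.round(uv(q.astype(float))).tolist()) for q in po])
    if save:
        x,y,w,hh=roi;cv2.imwrite(save,cv2.resize(c["pixels"][y:y+hh,x:x+w],(600,600*hh//w),interpolation=cv2.INTER_CUBIC)[...,::-1])
E
python3 -c "
from h import *
key()"
for f in 12 7 ; do :; done
python3 -m inch '{"travel":[[0,0,0],[0,0,0],[0,0,0],[0,0,0]],"turn":[0,0,0,0],"claw":[1,1,1,1]}' 10; python3 -c "
from h import *
key((150,60,160,120),'pics/b.png')"
```

```text
blob [161, 104, 24, 22, 209] [([161, 116], [60.0, 29.0]), ([165, 120], [52.0, 17.0]), ([174, 113], [28.0, 28.0]), ([184, 125], [7.0, -6.0]), ([183, 115], [7.0, 18.0]), ([176, 105], [21.0, 45.0]), ([173, 104], [28.0, 49.0])]
blob [188, 127, 21, 23, 164] [([188, 128], [-2.0, -16.0]), ([206, 149], [-45.0, -83.0]), ([208, 145], [-52.0, -74.0]), ([193, 127], [-16.0, -17.0])]
time: 5.75
tool_pos: [0.6162, -0.2516, 0.3009]
tool_rot: [-3.141, 0.001, -0.092]
contact_force: [0.7, 0.5, -3.2]
opening: 0.012
grip_force: 10.0
blob [162, 106, 24, 21, 207] [([162, 118], [60.0, 27.0]), ([166, 122], [52.0, 16.0]), ([175, 114], [28.0, 29.0]), ([185, 126], [7.0, -5.0]), ([184, 116], [6.0, 19.0]), ([176, 106], [23.0, 47.0])]
blob [189, 128, 21, 23, 161] [([190, 129], [-5.0, -16.0]), ([207, 150], [-46.0, -82.0]), ([209, 146], [-53.0, -73.0]), ([195, 129], [-18.0, -19.0])]
```

View pics/b.png

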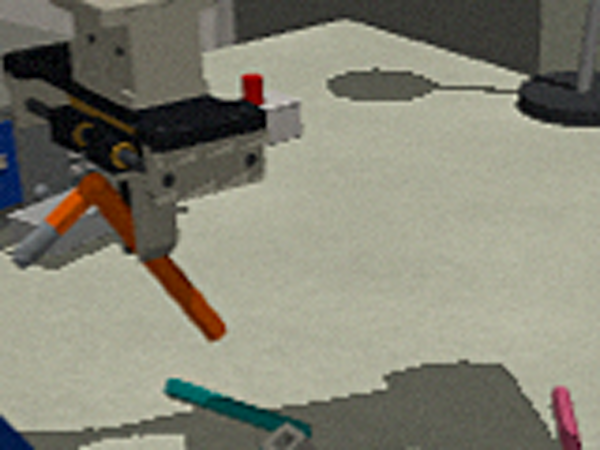

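The key is held free of the rack, still sloped about 58° (tip at crop (215,330)). I'll loosen the grip so that it can swing.

```bash
python3 -m inch '{"travel":[[0,0,0],[0,0,0],[0,0,0],[0,0,0]],"turn":[0,0,0,0],"claw":[1,1,1,1]}' 6; python3 -c "
from h import *
key()"
```

```text
time: 6.2
tool_pos: [0.6166, -0.2516, 0.3016]
tool_rot: [3.141, -0.0, -0.092]
contact_force: [0.1, 0.1, -3.6]
opening: 0.0119
grip_force: 6.0
blob [162, 106, 24, 21, 211] [([162, 117], [60.0, 29.0]), ([166, 121], [52.0, 18.0]), ([175, 114], [28.0, 28.0]), ([185, 126], [6.0, -6.0]), ([184, 115], [6.0, 21.0]), ([176, 106], [23.0, 46.0])]
blob [189, 128, 21, 23, 164] [([189, 129], [-3.0, -16.0]), ([207, 150], [-46.0, -83.0]), ([209, 146], [-53.0, -74.0]), ([194, 128], [-16.0, -17.0])]
```

It holds even at 6 N, so I'll pivot it mechanically. I'll turn it side-on to the box and press the long arm's tip on the box top at its right edge, with the bend hanging outside.

```bash
python3 -m inch '{"travel":[[0,-20,10],[-2,-50,20],[-4,-80,30],[-6,-110,40],[-8,-140,50],[-8,-160,50],[-8,-160,50],[-8,-160,50],[-8,-160,50],[-8,-160,50],[-8,-160,50]],"turn":[1.5,3,4.6,6.2,7.8,9.4,11,12.6,14.2,14.9,14.9],"claw":[1,1,1,1,1,1,1,1,1,1,1]}' 25; python3 - <<'E'
from h import *
key()
t=robot.read_camera("top");s=robot.read_camera("scene")
ims=[cv2.resize(t["pixels"][130:235,215:355],(400,300),interpolation=cv2.INTER_CUBIC),cv2.resize(s["pixels"][130:280,150:350],(400,300),interpolation=cv2.INTER_CUBIC)]
cv2.imwrite("pics/c.png",np.hstack(ims)[...,::-1])
E
```

```text
time: 7.35
tool_pos: [0.6234, -0.0916, 0.2518]
tool_rot: [-3.141, -0.0, -1.393]
contact_force: [-0.5, -0.1, -3.5]
opening: 0.0121
grip_force: 25.0
blob [231, 166, 21, 39, 269] [([233, 166], [-8.0, 4.0]), ([231, 176], [-1.0, -23.0]), ([245, 204], [-38.0, -83.0]), ([251, 201], [-55.0, -68.0])]
```

View pics/c.png

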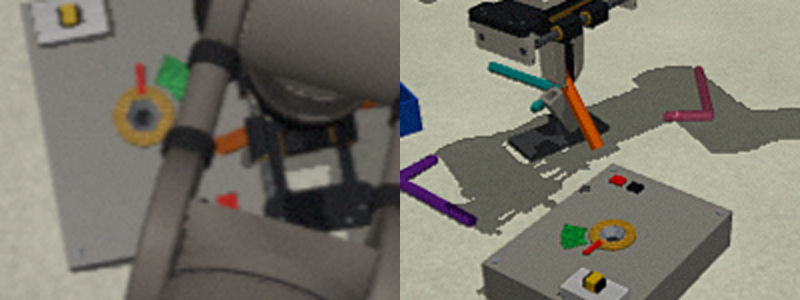

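The tip hangs over the box's right part (scene (248,203)), clear of the red and black buttons. I'll descend to contact, then swing along the arc.

```bash
python3 -m inch '{"travel":[[0,0,20],[0,0,40],[0,0,55],[0,0,62],[0,0,66],[0,0,66]],"turn":[0,0,0,0,0,0],"claw":[1,1,1,1,1,1]}' 10; python3 -m inch '{"travel":[[5,0,4],[10,0,8],[15,0,12],[19,0,16],[23,0,21],[27,0,26],[30,0,31],[33,0,37],[33,0,37]],"turn":[0,0,0,0,0,0,0,0,0],"claw":[1,1,1,1,1,1,1,1,1]}'; python3 -c "
from h import *
key()"
```

```text
time: 8.1
tool_pos: [0.6236, -0.0918, 0.186]
tool_rot: [-3.141, -0.001, -1.392]
contact_force: [-0.8, 0.1, -3.1]
opening: 0.0122
grip_force: 10.0
time: 9.0
tool_pos: [0.6286, -0.1242, 0.1471]
tool_rot: [3.139, 0.001, -1.393]
contact_force: [-0.9, 0.2, -3.3]
opening: 0.0118
grip_force: 10.0
blob [224, 202, 29, 27, 233] [([224, 202], [-8.0, 3.0]), ([224, 208], [-6.0, -14.0]), ([248, 228], [-77.0, -42.0]), ([252, 224], [-89.0, -26.0])]
```

```bash
python3 -m inch '{"travel":[[3,0,5],[5,0,10],[6,0,15],[7,0,20],[7,0,22],[7,0,22],[7,0,22]],"turn":[0,0,0,0,0,0,0],"claw":[1,1,1,1,1,1,1]}'; python3 -m inch '{"travel":[[0,0,-15],[0,0,-40],[0,0,-70],[0,0,-100],[0,0,-100],[0,0,-100]],"turn":[0,0,0,0,0,0],"claw":[1,1,1,1,1,1]}' 40;python3 -c "
from h import *
key()"
```

```text
time: 9.75
tool_pos: [0.6304, -0.1309, 0.1266]
tool_rot: [3.141, 0.0, -1.392]
contact_force: [0.1, -0.1, -2.6]
opening: 0.0119
grip_force: 10.0
time: 10.35
tool_pos: [0.6304, -0.1309, 0.2276]
tool_rot: [-3.14, -0.001, -1.392]
contact_force: [-0.0, 0.3, -3.7]
opening: 0.0112
grip_force: 40.0
blob [198, 162, 9, 17, 90] [([203, 162], [41.0, 10.0]), ([204, 166], [39.0, 0.0]), ([198, 167], [59.0, -8.0]), ([199, 178], [59.0, -38.0]), ([203, 177], [45.0, -31.0]), ([203, 170], [43.0, -11.0]), ([206, 170], [34.0, -8.0]), ([206, 164], [32.0, 8.0])]
blob [219, 171, 32, 21, 240] [([219, 171], [-6.0, 2.0]), ([223, 179], [-17.0, -15.0]), ([246, 191], [-82.0, -23.0]), ([249, 190], [-91.0, -18.0]), ([249, 185], [-91.0, -5.0])]
```

```bash
python3 -m inch '{"travel":[[-15,1,0],[-30,2,0],[-45,4,0],[-60,5,0],[-80,7,0],[-100,8,5],[-120,10,10],[-135,11,15],[-148,12,17],[-148,12,17],[-148,12,17],[-148,12,17]],"turn":[-1.6,-3.2,-4.8,-6.4,-8,-9.6,-11.2,-12.8,-14.4,-16,-16.95,-16.95],"claw":[1,1,1,1,1,1,1,1,1,1,1,1]}' 40;python3 - <<'E'
from h import *
key((190,150,120,120),'pics/d.png')
E
```

```text
time: 11.6
tool_pos: [0.5915, 0.0128, 0.2078]
tool_rot: [-3.141, 0.003, 0.088]
contact_force: [-0.8, -0.1, -3.0]
opening: 0.0115
grip_force: 40.0
blob [287, 187, 9, 10, 63] [([294, 187], [-69.0, -7.0]), ([287, 190], [-44.0, -3.0]), ([287, 196], [-44.0, -19.0]), ([294, 193], [-70.0, -23.0])]
blob [254, 196, 21, 28, 250] [([274, 196], [1.0, 2.0]), ([255, 205], [60.0, 8.0]), ([255, 222], [61.0, -33.0]), ([261, 222], [43.0, -43.0]), ([261, 211], [42.0, -15.0]), ([274, 202], [0.0, -13.0])]
```

View pics/d.png

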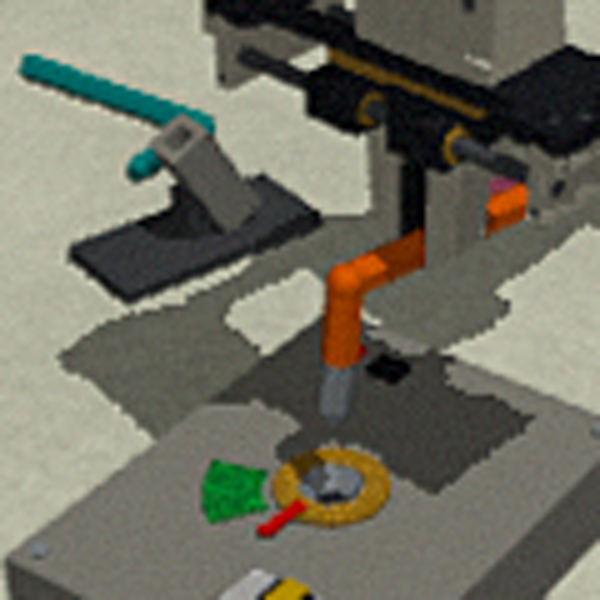

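The crop shows the key hanging over the bolt, long arm nearly level towards the robot, short arm's end at crop (333,412) = scene (256.6,232) above the funnel at (256,247). I'll compute the offset in the same view.

```bash
python3 - <<'E'
from h import *
s=robot.read_camera("scene");t=robot.read_camera("top")
e=plane(s,(256.6,231.5),.097);b=plane(s,(258.8,206),.155)
h=hsv(s);m,st,ce=blob((h[...,0]>14)&(h[...,0]<28)&(h[...,1]>110)&(h[...,2]>70),(238,232,275,262))
ct=max(cv2.findContours(m.astype(np.uint8),0,2)[0],key=cv2.contourArea)
(el,_,_)=cv2.fitEllipse(cv2.convexHull(ct));k=plane(s,el,.053)
print("end",e,"bend",b,"ring",el,k,st)
d=k-e;y=.088;print("fwd,right",1000*(d[0]*np.cos(y)+d[1]*np.sin(y)),1000*(d[0]*np.sin(y)-d[1]*np.cos(y)))
E
```

```text
end [0.65317989 0.02347008 0.097     ] bend [0.64316963 0.02039309 0.155     ] ring (255.9120330810547, 247.09848022460938) [0.65280464 0.01997692 0.053     ] [244 240  24  16 183]
fwd,right -0.6807899934947115 3.4466661393554467
```

```bash
python3 -m inch '{"travel":[[0,2,12],[0,2,24],[0,2,34],[0,2,40],[1,2,45],[2,2,50],[2,2,54],[2,2,54]],"turn":[0,0,0,0,0,0,0,0],"claw":[1,1,1,1,1,1,1,1]}' 15;python3 -c "
from h import *
key()"
```

```text
time: 12.55
tool_pos: [0.5934, 0.0107, 0.1554]
tool_rot: [-3.142, 0.003, 0.087]
contact_force: [-5.1, -0.5, 2.0]
opening: 0.0119
grip_force: 15.0
blob [285, 208, 8, 9, 50] [([290, 208], [-61.0, -7.0]), ([286, 209], [-46.0, -2.0]), ([285, 216], [-44.0, -20.0]), ([292, 213], [-70.0, -25.0])]
blob [253, 216, 21, 27, 243] [([273, 216], [-1.0, 2.0]), ([255, 223], [57.0, 14.0]), ([254, 241], [61.0, -31.0]), ([259, 241], [45.0, -40.0]), ([260, 229], [42.0, -10.0]), ([272, 223], [2.0, -15.0])]
```

```bash
python3 -m inch '{"travel":[[-2,0,0],[-4,0,1],[-4,0,3],[-4,0,5],[-4,0,7],[-4,0,9],[-4,0,9]],"turn":[0,0,0,0,0,0,0],"claw":[1,1,1,1,1,1,1]}' 10;python3 -c "
from h import *
key()"
```

```text
time: 13.3
tool_pos: [0.5904, 0.0104, 0.1461]
tool_rot: [-3.142, 0.001, 0.087]
contact_force: [0.7, -0.1, -2.5]
opening: 0.0117
grip_force: 10.0
blob [286, 211, 8, 8, 47] [([293, 213], [-70.0, -18.0]), ([287, 212], [-48.0, -4.0]), ([286, 218], [-44.0, -19.0]), ([293, 216], [-71.0, -27.0])]
blob [254, 219, 20, 26, 231] [([273, 219], [2.0, 3.0]), ([256, 226], [57.0, 14.0]), ([255, 244], [61.0, -32.0]), ([260, 243], [45.0, -39.0]), ([262, 231], [38.0, -10.0]), ([273, 226], [2.0, -16.0])]
```

```bash
python3 -m inch '{"travel":[[0,0,2],[0,0,4],[0,0,6],[0,0,8],[0,0,10],[0,0,10]],"turn":[0,0,0,0,0,0],"claw":[1,1,1,1,1,1]}' 10;python3 -c "
from h import *
key()"
```

```text
time: 13.95
tool_pos: [0.5909, 0.0103, 0.1365]
tool_rot: [3.141, -0.001, 0.087]
contact_force: [2.6, 0.1, -2.5]
opening: 0.0115
grip_force: 10.0
blob [286, 215, 7, 9, 45] [([292, 216], [-68.0, -15.0]), ([286, 216], [-45.0, -3.0]), ([286, 223], [-46.0, -24.0])]
blob [254, 223, 20, 26, 226] [([273, 223], [1.0, 2.0]), ([256, 229], [57.0, 16.0]), ([254, 247], [64.0, -29.0]), ([260, 246], [45.0, -37.0]), ([261, 235], [41.0, -9.0]), ([272, 230], [4.0, -16.0])]
```

```bash
python3 -m inch '{"travel":[[1,0,1],[1,0,2],[1,0,3],[1,0,4],[1,0,4]],"turn":[0,0,0,0,0],"claw":[1,1,1,1,1]}' 10;python3 -c "
from h import *
key((190,170,120,120),'pics/e.png')"
```

```text
time: 14.5
tool_pos: [0.5903, 0.0104, 0.1329]
tool_rot: [-3.142, 0.003, 0.087]
contact_force: [-5.6, -1.1, 5.4]
opening: 0.0117
grip_force: 10.0
blob [286, 217, 8, 8, 49] [([293, 219], [-71.0, -22.0]), ([286, 218], [-44.0, -5.0]), ([286, 224], [-45.0, -23.0])]
blob [254, 224, 21, 25, 230] [([273, 224], [2.0, 2.0]), ([256, 230], [57.0, 17.0]), ([255, 248], [62.0, -29.0]), ([260, 247], [46.0, -36.0]), ([262, 235], [39.0, -7.0]), ([274, 229], [-2.0, -13.0])]
```

View pics/e.png

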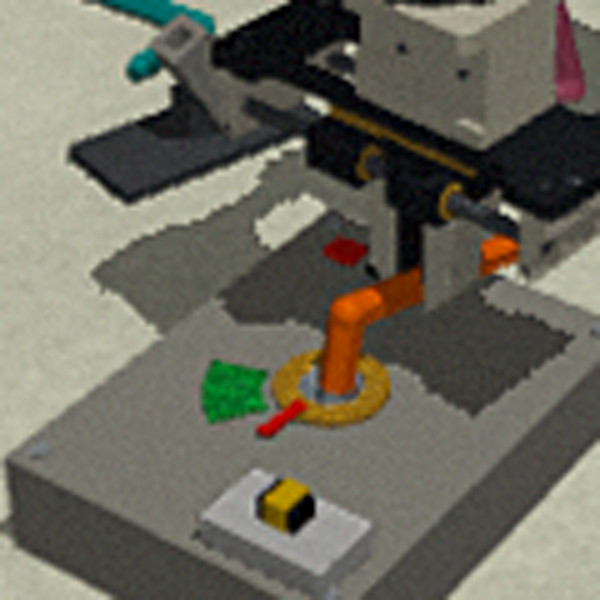

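The crop shows the short arm down inside the brass ring (base at crop (335,385)), with the pointer still outside the green. With the key seated and held, I'll swing its long arm clockwise in an arc about the bolt, keeping the grasp.

```bash
python3 -m inch '{"travel":[[0,0,-1],[0,0,-1],[0.2,-5.2,-1],[0.9,-10.4,-1],[2,-15.5,-1],[3.6,-20.5,-1],[5.6,-25.4,-1],[8,-30,-1],[8,-30,-1]],"turn":[0,0,1,2,3,4,5,6,6],"claw":[1,1,1,1,1,1,1,1,1]}' 25;python3 - <<'E'
from h import *
print(robot.observe()["torque"])
s=robot.read_camera("scene");print()
cv2.imwrite("pics/f.png",cv2.resize(s["pixels"][190:290,190:310],(600,500),interpolation=cv2.INTER_CUBIC)[...,::-1])
E
```

```text
time: 15.45
tool_pos: [0.5962, 0.0418, 0.1337]
tool_rot: [3.141, 0.002, -0.438]
contact_force: [-5.6, -0.1, 5.1]
opening: 0.0117
grip_force: 25.0
[0.13711154 1.16372221 0.15115657]
```

View pics/f.png

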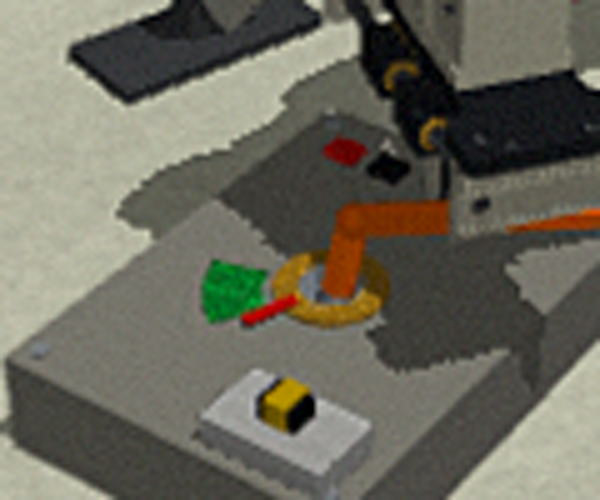

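The pointer has turned to crop (270,310), close to the green edge. I'll continue the same arc.

```bash
python3 -m inch '{"travel":[[-0.8,-5.2,0],[0,-10.4,0],[1,-15.5,0],[2.6,-20.5,0],[4.6,-25.4,0],[7,-30,0],[9.9,-34.4,0],[9.9,-34.4,0]],"turn":[1,2,3,4,5,6,7,7],"claw":[1,1,1,1,1,1,1,1]}' 25;python3 - <<'E'
from h import *
s=robot.read_camera("scene");h=hsv(s)
g,_,gc=blob((h[...,0]>45)&(h[...,0]<85)&(h[...,1]>120),(220,225,265,265))
r,st,rc=blob(((h[...,0]<5)|(h[...,0]>174))&(h[...,1]>150),(225,235,262,265))
c=np.array([.6524,.0195]);a=lambda p:np.degrees(np.arctan2(*(plane(s,p,.053)[:2]-c)[::-1]))
print("green yaw",a(gc),"pointer yaw",a(rc),st)
cv2.imwrite("pics/g.png",cv2.resize(s["pixels"][190:290,190:310],(600,500),interpolation=cv2.INTER_CUBIC)[...,::-1])
E
```

```text
time: 16.3
tool_pos: [0.6206, 0.0688, 0.1338]
tool_rot: [-3.141, 0.001, -1.048]
contact_force: [-3.3, 2.4, 4.5]
opening: 0.0115
grip_force: 25.0
green yaw -38.21188446578731 pointer yaw -46.97239915297991 [236 246  12   2  22]
```

View pics/g.png

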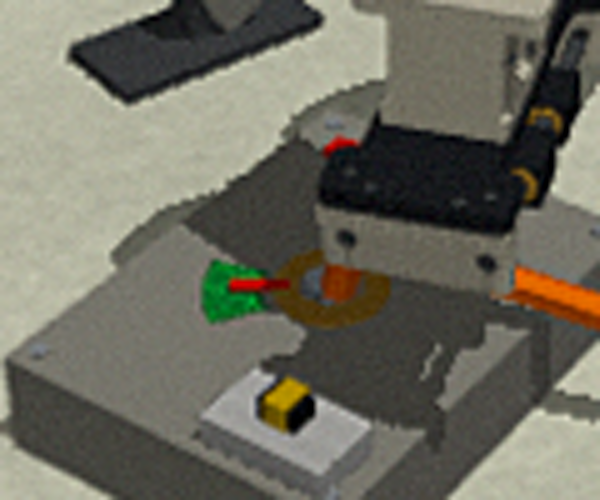

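The pointer lies in the middle of the green zone (crop (260,286)). I'll release and retreat upward.

```bash
python3 -m inch '{"travel":[[0,0,0],[0,0,0],[0,0,0],[0,0,0],[0,0,0],[0,0,0]],"turn":[0,0,0,0,0,0],"claw":[0.5,0,-0.3,-0.3,-0.3,-0.3]}' 5; python3 -m inch '{"travel":[[0,0,-10],[0,0,-30],[0,0,-60],[0,0,-100],[0,0,-150],[0,0,-150],[0,0,-150],[0,0,-150],[0,0,-150],[0,0,-150]],"turn":[0,0,0,0,0,0,0,0,0,0],"claw":[-0.3,-0.3,-0.3,-0.3,-0.3,-0.3,-0.3,-0.3,-0.3,-0.3]}';python3 - <<'E'
from h import *
s=robot.read_camera("scene");h=hsv(s)
r,st,rc=blob(((h[...,0]<5)|(h[...,0]>174))&(h[...,1]>150),(225,235,262,265))
c=np.array([.6524,.0195]);print("pointer yaw",np.degrees(np.arctan2(*(plane(s,rc,.053)[:2]-c)[::-1])))
cv2.imwrite("pics/i.png",cv2.resize(s["pixels"][180:330,190:410],(660,450),interpolation=cv2.INTER_CUBIC)[...,::-1])
E
```

```text
time: 16.95
tool_pos: [0.6205, 0.0679, 0.1336]
tool_rot: [-3.141, -0.0, -1.048]
contact_force: [0.2, 0.6, -0.7]
opening: 0.0552
grip_force: 0.0
time: 17.95
tool_pos: [0.6201, 0.068, 0.2823]
tool_rot: [3.139, 0.001, -1.048]
contact_force: [-0.3, 0.9, -0.2]
opening: 0.0597
grip_force: 0.0
pointer yaw -47.202478376917455
```

View pics/i.png

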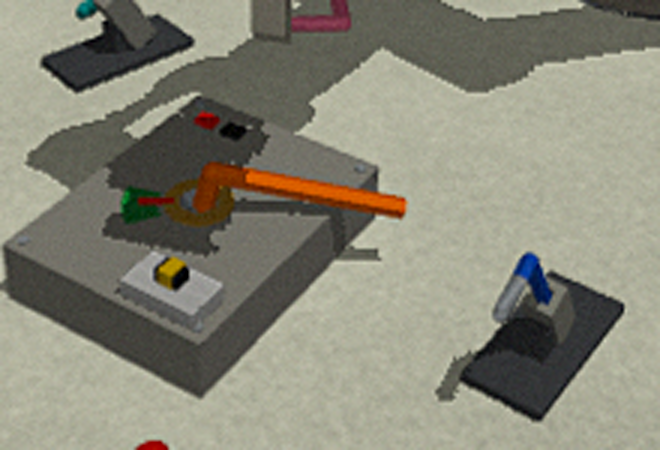

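The key stands in the bolt with its long arm drooping slightly. The pointer is in the green zone at crop (150,202), and the blue key is untouched at (530,280). I'll hand in.

```bash
python3 - <<'E'
from h import *
s=robot.read_camera("scene");print(plane(s,(261,239),.087))
print(robot.hand_in())
E
```

```text
[0.65533807 0.03915602 0.087     ]
the job is handed in; nothing more can be done
None
```

The job is handed in (no verdict came back): the orange key stands in the cam bolt, the pointer is in the green zone, the blue key is still in its rack, and one rough reading of the bend put it about 20 mm off the bolt's axis (limit 25 mm).

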